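# Shut and latch the hatch of a control box on the spare-parts bench

### The arm

A 6-joint arm with a two-finger parallel gripper is mounted at the origin on the work surface. World frame = base frame: x ahead of the robot, y to its left, z up, the work surface at z = 0. Lengths are in m, angles in rad, forces in N, time in s.
With the tool pointing down it reaches from about 0.3 to 0.875 m from the base axis. Payload 6.4 kg.
Tool frame: the origin (TCP) lies midway between the tips of the shut fingers; the grasp point (between the pads) lies 19 mm behind it (pinch_z is the distance from the TCP to the grasp point, in m); z points along the fingers, y is the line along which they close (so a half turn about z gives the same grasp; the last joint's range is limited). The gripper opens to 85 mm and grips with 20 to 120 N. Pads are 22 mm wide; open, the fingers measure 114 mm over their backs; the gripper's body (76 mm by 85 mm) begins 54 mm behind the grasp point. The pads swing forward as they close: fully open they stand 13 mm farther back than shut.
Start: joints at [0.923, 0.181, 1.607, -0, 1.354, -0.206], TCP at [0.246, 0.52, 0.231] pointing down, gripper open.
Joint ranges: [-2.99, 2.99], [-0.89, 2.07], [0.3, 2.58], [-1.14, 4.28], [0, 2.63], [-3.12, 3.12]. Speed limits (rad/s): [2.57, 2.57, 3.01, 3.14, 3.14, 3.14].

### API

Orientations are given as a rotation vector (axis times angle).
In Python, from station import state, camera, close_job, pinch_z gives the robot as it stands.
- The arm moves only by the tool arm_command, never from a script. Its argument "deltas" is a list that holds one entry, the list of rows, each a list of 4 numbers: the shift along the world's x, y, z in m, then the turn about the world's z in rad. A call has exactly 10 rows; each row shifts and turns the commanded pose from where the row before left it; what a row does not reach is not made up. A row lasts 1/12 s, in which the tool goes at most 41.7 mm and 7.16 degrees, less where a joint would pass 70% of its speed; a pose out of reach is approached as far as the arm can. A call is refused whole if a number of a shift passes 0.0417 or a number of a turn 0.125, either way. A call with a gripper value outside its range is refused whole. "claw" is the opening, from 0 (shut) to 1 (fully open), set as the call begins (left out, the last holds). The fingers move at their own pace and stop on an object; "squeeze" is the grip in N (left out, the last holds). Time passes only in rows, so rows that do not move let the fingers close, or fill a call up. It gives the time, the measured TCP pose, the force, the opening and the grip force at its end, in the units of the state.
- state(): the state, without advancing time (a new reading comes with each control period).
- camera(name): name is "scene" or "top" or "wrist"; returns a dict with "color" (400x640x3 uint8, red, green, blue), "fov_y" (degrees; the focal length in pixels is half the picture's height over the tangent of half this angle, whatever the lens; pixels are square), "cx", "cy" (the principal point, pixels), "xyz" and "orientation" of the camera in the world. Camera axes: x right, y up, looking along -z (the intrinsics and any distortion apply to the point x, -y, -z); pixel columns grow to the right and rows downward; lengths in m; the calibration is good to about 2 mm. A picture is of the moment at which its call begins. There is no depth.
- close_job(): hands the job in; it is judged then, once.
The state is a dict: "time_s": time; "q": joint angles; "joint_velocities": joint speeds; "effort": joint torques, N m; "tcp_pos": TCP position; "ee_rot": TCP orientation; "contact_force": force on the tool from outside, world axes, zero at the start; "torque": the same for the moment, N m; "finger_gap": finger opening in m; "gripper_force": force on a finger pad.
Only numpy, scipy, OpenCV 4.12 (cv2) and the standard library are available. Lean on these libraries where they do the work, as an engineer would, in place of code of your own. Each camera call takes 0.05 s, during which the arm holds its last target. There are 200 camera calls.

### The job

Two grey control boxes lie on their backs on the spare-parts bench. One has its hatch standing ajar: press that hatch down until it is fully shut, then turn its black wing knob clockwise (seen from above) until it stops, about a quarter turn, so that the cam tongue beneath lies behind the frame edge, and let go. Do not turn the knob on the other box.

Things in the scene. Friction and masses are not known exactly. Their poses are not given: they have to be found in the camera images.
- box: Grey steel control box with the hatch ajar, 220 x 220 x 90 mm high, fixed. Origin: centre of its underside; z up; x points from the hatch's free edge (roughly facing the robot) to its hinge. In this frame, mm: the shut hatch spans x -88 to 88, y -95 to 95, top at z 94; knob axis then at x -55, y 0. A low round cap (28 wide, 12 high, at x 53, y -60) does nothing. The other box is alike.
- hatch (a joint): Aluminium hatch of that box, 4 mm thick, hinged along the box's y at x 88, z 90 mm. 0 = shut (hard stop), positive = free edge raised; starts between 0.2 and 0.4 rad. The stiff hinge stays where it is left; 1 to 6 N pressed down near the free edge moves it. A good place to press, clear of the knob: x -55, y 65 mm in the box's frame.
- wing (a joint): Black wing knob on that hatch: upright plate 50 mm long, 10 thick, with the hatch shut from z 104 to 134 mm (grip at z 122) on a 10 mm stem. 0 = wing along the box's y, unlatched; grows clockwise from above to a hard stop at 1.571 = wing along x, tongue behind the frame edge. Starts at 0.15 to 0.4. Stiff (0.12 N m), stays where left.
- other_wing (a joint): The same wing knob on the other box, whose hatch is already shut and latched (1.571, at its stop). To be left alone.

How it is judged:
By the outcome, as a careful person would: the job done as asked, in the order asked, and still so for the second after the job is handed in, with the robot touching nothing.
It also fails if it takes over 43 s, if anything falls off the work surface, if the arm or the gripper's body presses on something with over 40 N, if the wrist force passes 120 N, or if a joint passes its speed limit or range.

## Working session

There is one attempt and no reset: what is moved stays moved. The work goes in short steps, Python scripts to look and compute and a tool call to move; the robot and the scene stay as the last step left them, time stands still between calls to the robot, and variables do not carry over. Pictures are saved under pics/ and viewed, at most 10 in all, crops included, and the job is handed in when it is done.

Besides the shell and the picture viewer there is one more tool, called after "Request:" by a JSON object that holds its "method" and its "body". arm_command: Moves the arm, as the interface text tells. Its arguments: {"type":"object","properties":{"deltas":{"type":"array","items":{"type":"array","items":{"type":"array","items":{"type":"number"}}}},"claw":{"type":"number"},"squeeze":{"type":"number"}},"required":["deltas"]}

```bash
mkdir -p pics
cat > h.py <<'E'
import numpy as np, cv2
from scipy.spatial.transform import Rotation as R
from station import state, camera, close_job, pinch_z
def shot(n,f):
    c=camera(n); cv2.imwrite(f'pics/{f}.png',cv2.cvtColor(c['color'],cv2.COLOR_RGB2BGR)); return c
def rot(c):
    o=np.array(c['orientation'],float)
    return R.from_rotvec(o).as_matrix() if o.shape==(3,) else o
def ray(c,u,v,z):
    f=200/np.tan(np.radians(c['fov_y'])/2)
    d=rot(c)@np.array([(u-c['cx'])/f,-(v-c['cy'])/f,-1]); p=np.array(c['xyz'])
    return p+d*(z-p[2])/d[2]
def proj(c,P):
    f=200/np.tan(np.radians(c['fov_y'])/2)
    q=rot(c).T@(np.array(P)-c['xyz']); return c['cx']-f*q[0]/q[2], c['cy']+f*q[1]/q[2]
E
python3 - <<'E'
from h import *
for n in('top','scene'):
    c=shot(n,n+'0'); print(n,[ (k,c[k]) for k in c if k!='color'])
s=state();print(s['time_s'],s['tcp_pos'],s['ee_rot'],pinch_z)
E
```

```text
top [('fov_y', 44.60539103474591), ('cx', 316.45077073462704), ('cy', 191.32643496790638), ('xyz', array([ 0.5487011 , -0.0221728 ,  1.17064855])), ('orientation', array([ 0.04054618, -0.0401656 , -1.5427848 ]))]
scene [('fov_y', 43.93517172891965), ('cx', 310.2061387945102), ('cy', 200.41033145479778), ('xyz', array([ 1.24758391, -0.29173655,  0.93717282])), ('orientation', array([0.58848026, 0.39528159, 1.08549947]))]
0.1 [0.24554228 0.51938724 0.23045487] [-6.88273209e-01 -3.06461816e+00  2.28483284e-03] 0.0187
```

View pics/top0.png

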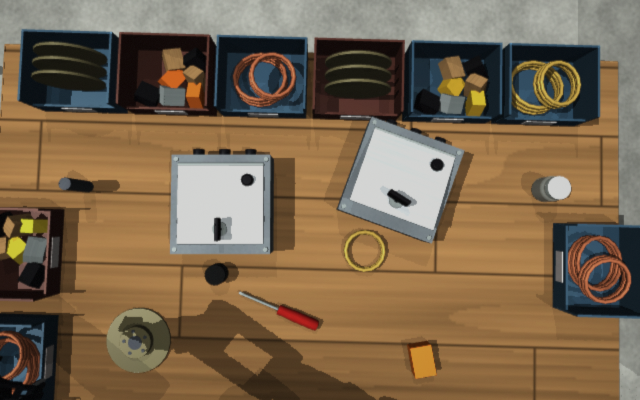

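View pics/scene0.png

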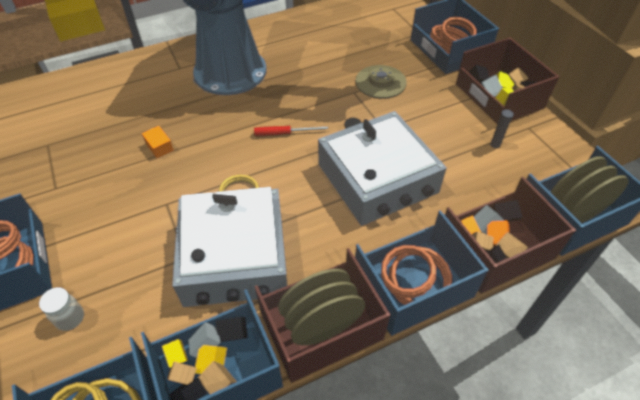

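The top view shows the ajar box on the right: body corners are near (372,118), (464,150), (433,241) and (338,208), and the knob is at (399,198). The left box, with its wing at (217,229), is latched.

```bash
cat > m.py <<'E'
from h import *
c=camera('top'); im=c['color']; hsv=cv2.cvtColor(im,cv2.COLOR_RGB2HSV)
m=((hsv[...,1]<70)&(hsv[...,2]>70)).astype(np.uint8); m[:, :325]=0; m[:,480:]=0; m[:105]=0; m[255:]=0
m=cv2.morphologyEx(m,cv2.MORPH_OPEN,np.ones((5,5)))
k=max(cv2.findContours(m,0,1)[0],key=cv2.contourArea)
r=cv2.minAreaRect(k); b=cv2.boxPoints(r); print(r,b)
W=np.array([ray(c,*p,.09) for p in b])[:,:2]; print(W.round(4), np.linalg.norm(np.roll(W,-1,0)-W,axis=1).round(4))
w=((hsv[...,1]<40)&(hsv[...,2]>190)).astype(np.uint8)*(m>0)
k=max(cv2.findContours(w,0,1)[0],key=cv2.contourArea); print('white',cv2.boxPoints(cv2.minAreaRect(k)))
h=cv2.convexHull(k); hm=cv2.fillPoly(np.zeros_like(w),[h],1)
d=(hsv[...,2]<70).astype(np.uint8)*hm
n,_,st,ce=cv2.connectedComponentsWithStats(d)
for i in range(1,n):
    if st[i,4]>20: print('dark',ce[i],st[i])
crop=im[100:260,320:490][:,:,::-1]; cv2.imwrite('pics/crop.png',cv2.resize(crop,None,fx=3.7,fy=3.7,interpolation=cv2.INTER_CUBIC))
E
python3 m.py
```

```text
((400.89031982421875, 179.5264434814453), (101.2421646118164, 99.70866394042969), 20.136302947998047) [[336.20078 208.90695]
 [370.52597 115.29285]
 [465.57986 150.14594]
 [431.25467 243.76004]]
[[ 0.5667 -0.0659]
 [ 0.7781 -0.1374]
 [ 0.7056 -0.3509]
 [ 0.4956 -0.2776]] [0.2231 0.2255 0.2223 0.2233]
white [[348.83997 198.7707 ]
 [374.70825 128.06398]
 [458.36462 158.66997]
 [432.49634 229.3767 ]]
dark [436.54867257 164.38053097] [431 159  12  12 113]
dark [398.63128492 197.75418994] [388 190  23  16 179]
```

View pics/crop.png

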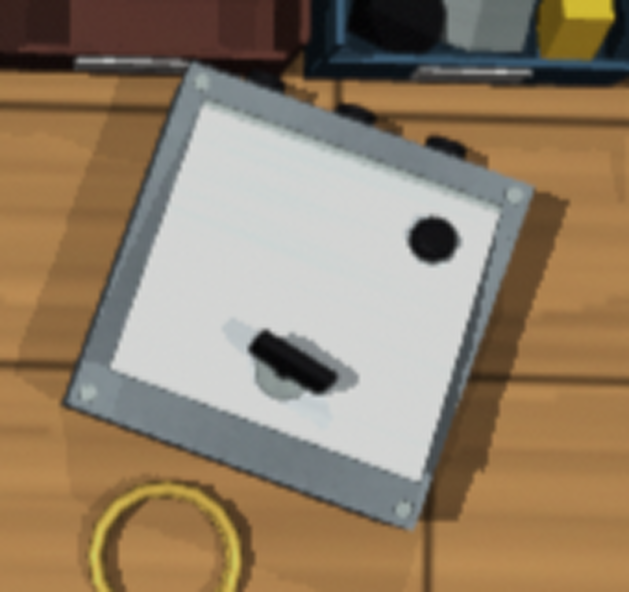

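The crop shows a free edge wider than the hinge edge, so the hatch is about 0.27 rad open. The wing is about 0.16–0.2 rad from the box's y, the box yaw is about -0.33, and its centre is about (0.6365, -0.208). I'll move above the press point.

Request:
{"method": "arm_command", "body": {"deltas": [[[0.018,-0.0324,0,-0.0815],[0.018,-0.0324,0,-0.0815],[0.018,-0.0324,0,-0.0815],[0.018,-0.0324,0,-0.0815],[0.018,-0.0324,0,-0.0815],[0.018,-0.0324,0,-0.0815],[0.018,-0.0324,0,-0.0815],[0.018,-0.0324,0,-0.0815],[0.018,-0.0324,0,-0.0815],[0.018,-0.0324,0,-0.0815]]], "claw": 0, "squeeze": 60}}

```text
time_s: 0.98
tcp_pos: [0.4262, 0.1941, 0.2313]
ee_rot: [1.852, 2.538, 0.0]
contact_force: [-0.1, 0.7, 1.0]
finger_gap: -0.0001
gripper_force: 0.0
```

Request:
{"method": "arm_command", "body": {"deltas": [[[0.018,-0.0324,0,-0.0815],[0.018,-0.0324,0,-0.0815],[0.018,-0.0324,0,-0.0815],[0.018,-0.0324,0,-0.0815],[0.018,-0.0324,0,-0.0815],[0.018,-0.0324,0,-0.0815],[0.018,-0.0324,0,-0.0815],[0.018,-0.0324,0,-0.0815],[0.018,-0.0324,0,-0.0815],[0.018,-0.0324,0,-0.0815]]]}}

```text
time_s: 1.82
tcp_pos: [0.6063, -0.1299, 0.2309]
ee_rot: [-2.706, -1.595, 0.001]
contact_force: [0.7, -0.2, -0.2]
finger_gap: -0.0003
gripper_force: 0.0
```

Request:
{"method": "arm_command", "body": {"deltas": [[[0,0,-0.015,0],[0,0,-0.015,0],[0,0,-0.015,0],[0,0,-0.01,0],[0,0,-0.005,0],[0,0,0,0],[0,0,0,0],[0,0,0,0],[0,0,0,0],[0,0,0,0]]]}}

```text
time_s: 2.65
tcp_pos: [0.6064, -0.1283, 0.1723]
ee_rot: [2.701, 1.601, 0.002]
contact_force: [0.1, 0.4, 0.1]
finger_gap: -0.0
gripper_force: 0.0
```

Request:
{"method": "arm_command", "body": {"deltas": [[[0,0,-0.007,0],[0,0,-0.007,0],[0,0,-0.007,0],[0,0,-0.007,0],[0,0,-0.007,0],[0,0,-0.007,0],[0,0,-0.007,0],[0,0,-0.007,0],[0,0,-0.007,0],[0,0,-0.007,0]]]}}

```text
time_s: 3.48
tcp_pos: [0.6058, -0.1282, 0.1007]
ee_rot: [-2.703, -1.601, 0.0]
contact_force: [-0.4, 0.2, 2.0]
finger_gap: 0.0003
gripper_force: 0.7
```

Request:
{"method": "arm_command", "body": {"deltas": [[[0,0,-0.001,0],[0,0,-0.001,0],[0,0,-0.001,0],[0,0,-0.001,0],[0,0,-0.001,0],[0,0,-0.001,0],[0,0,-0.001,0],[0,0,-0.001,0],[0,0,0,0],[0,0,0,0]]]}}

```text
time_s: 4.32
tcp_pos: [0.606, -0.1282, 0.094]
ee_rot: [2.702, 1.601, 0.0]
contact_force: [-2.6, 0.8, 5.9]
finger_gap: 0.0
gripper_force: 2.8
```

Request:
{"method": "arm_command", "body": {"deltas": [[[0,0,-0.001,0],[0,0,-0.0005,0],[0,0,-0.0005,0],[0,0,0,0],[0,0,0,0],[0,0,0,0],[0,0,0,0],[0,0,0,0],[0,0,0,0],[0,0,0,0]]]}}

```text
time_s: 5.15
tcp_pos: [0.6061, -0.1283, 0.0939]
ee_rot: [2.702, 1.602, 0.0]
contact_force: [-9.0, 1.7, 18.1]
finger_gap: -0.0
gripper_force: 8.8
```

The hatch is at its hard stop: force rises while z stays put. Next I raise the tool, move over the knob and open.

Request:
{"method": "arm_command", "body": {"deltas": [[[0,0,0.02,0],[0,0,0.03,0],[0,0,0.035,0],[0,0,0.035,0],[-0.0055,-0.0155,0,0],[-0.0055,-0.0155,0,0],[-0.0055,-0.0155,0,0],[-0.005,-0.015,0,0],[0,0,0,0],[0,0,0,0]]], "claw": 0.6}}

```text
time_s: 5.98
tcp_pos: [0.5842, -0.1902, 0.2112]
ee_rot: [-2.704, -1.599, -0.0]
contact_force: [-0.4, 0.4, -0.8]
finger_gap: 0.051
gripper_force: 0.0
```

Run:
```python
from h import *
c=shot('wrist','w1'); s=state(); print(s['tcp_pos'],R.from_rotvec(s['ee_rot']).as_matrix()[:,1],s['q'],s['finger_gap'])
import pickle; pickle.dump(c,open('w1.pkl','wb'))
print(proj(c,[.5845,-.190,.134]),c['xyz'])
```

```text
[ 0.58439414 -0.18951944  0.21113588] [ 8.76763458e-01 -4.80921850e-01 -1.14618979e-04] [-5.06799213e-01  2.84383169e-01  1.52352903e+00  5.05324513e-04
  1.33379760e+00 -5.21201986e-03] 0.05151907596110556
(np.float64(322.85862457754973), np.float64(211.48510700155194)) [ 0.61700947 -0.13024839  0.35326409]
```

View pics/w1.png

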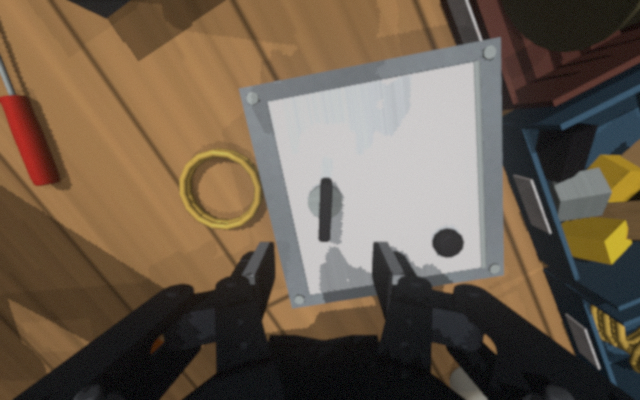

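The wrist view shows the hatch flush and the wing from about (327,180) to (325,240). The fingers are about to straddle it. I'll compute its centre and angle.

Run:
```python
from h import *
import pickle; c=pickle.load(open('w1.pkl','rb'))
g=cv2.cvtColor(c['color'],cv2.COLOR_RGB2GRAY)
m=np.zeros_like(g); m[165:255,300:350]=(g[165:255,300:350]<60)
k=max(cv2.findContours(m,0,1)[0],key=cv2.contourArea); print(cv2.boundingRect(k))
P=np.array([ray(c,*p[0],.134)[:2] for p in k],np.float32)
r=cv2.minAreaRect(P); b=cv2.boxPoints(r); print(r)
e=max(b[1]-b[0],b[2]-b[1],key=np.linalg.norm); a=np.arctan2(e[1],e[0]); print('wing dir',a, 'close line',(a-np.pi/2)%np.pi-np.pi)
S=[ray(c,*p,.09)[:2] for p in[(252,98),(489,52),(494,268),(299,300)]]
S=np.array(S);print(S,S.mean(0)); x=S[1]+S[2]-S[0]-S[3]; print('yaw',np.arctan2(x[1],x[0]))
```

```text
(320, 194, 11, 46)
((0.5835645794868469, -0.1948355883359909), (0.03774479031562805, 0.006838494446128607), 58.84219741821289)
wing dir 1.0269912 close line -0.5438051
[[ 0.57375334 -0.08366901]
 [ 0.76414002 -0.14735886]
 [ 0.70054893 -0.33743273]
 [ 0.50976224 -0.27460169]] [ 0.63705113 -0.21076557]
yaw -0.32048235291332144
```

Request:
{"method": "arm_command", "body": {"deltas": [[[0.0005,-0.003,-0.015,-0.04],[0,0,-0.02,0],[0,0,-0.02,0],[0,0,-0.02,0],[0,0,-0.015,0],[0,0,-0.01,0],[0,0,-0.0075,0],[0,0,0,0],[0,0,0,0],[0,0,0,0]]]}}

```text
time_s: 6.87
tcp_pos: [0.5857, -0.1929, 0.1049]
ee_rot: [2.733, 1.547, 0.002]
contact_force: [-0.5, -0.1, 0.3]
finger_gap: 0.0512
gripper_force: 0.0
```

Request:
{"method": "arm_command", "body": {"deltas": [[[0,0,0,0],[0,0,0,0],[0,0,0,0],[0,0,0,0],[0,0,0,0],[0,0,0,0],[0,0,0,0],[0,0,0,0],[0,0,0,0],[0,0,0,0]]], "claw": 0, "squeeze": 50}}

```text
time_s: 7.7
tcp_pos: [0.5846, -0.1926, 0.1045]
ee_rot: [-2.734, -1.547, 0.001]
contact_force: [-2.7, 2.5, 5.1]
finger_gap: 0.0092
gripper_force: 50.0
```

Request:
{"method": "arm_command", "body": {"deltas": [[[0,0,0,-0.1],[0,0,0,-0.1],[0,0,0,-0.1],[0,0,0,-0.1],[0,0,0,-0.1],[0,0,0,-0.1],[0,0,0,-0.1],[0,0,0,-0.1],[0,0,0,-0.1],[0,0,0,-0.1]]]}}

```text
time_s: 8.53
tcp_pos: [0.5845, -0.1925, 0.1045]
ee_rot: [-3.141, -0.04, 0.001]
contact_force: [-4.0, 2.1, 5.7]
finger_gap: 0.0092
gripper_force: 50.1
```

Request:
{"method": "arm_command", "body": {"deltas": [[[0,0,0,-0.06],[0,0,0,-0.06],[0,0,0,-0.06],[0,0,0,-0.06],[0,0,0,-0.04],[0,0,0,-0.03],[0,0,0,-0.02],[0,0,0,0],[0,0,0,0],[0,0,0,0]]]}}

```text
time_s: 9.37
tcp_pos: [0.5845, -0.1924, 0.1045]
ee_rot: [-3.106, 0.47, 0.001]
contact_force: [-4.3, 1.5, 6.1]
finger_gap: 0.0092
gripper_force: 50.1
```

```bash
cat > s.py <<'E'
from h import *
s=state(); y=R.from_rotvec(s['ee_rot']).as_matrix()[:,1]; print(np.arctan2(y[1],y[0]),s['torque'],s['contact_force'],s['finger_gap'],s['q'])
E
python3 s.py
```

```text
-1.871034362228584 [ 0.28057005  0.63896247 -0.05381437] [-4.29672907  1.49651615  6.08471556] 0.009183365166638008 [-5.10673886e-01  4.04821428e-01  1.59722026e+00 -4.08354502e-05
  1.14041684e+00  1.36037747e+00]
```

Request:
{"method": "arm_command", "body": {"deltas": [[[0,0,0,-0.01],[0,0,0,-0.01],[0,0,0,-0.01],[0,0,0,-0.01],[0,0,0,-0.01],[0,0,0,0],[0,0,0,0],[0,0,0,0],[0,0,0,0],[0,0,0,0]]]}}

```text
time_s: 10.2
tcp_pos: [0.5845, -0.1924, 0.1046]
ee_rot: [3.094, -0.544, -0.002]
contact_force: [-4.1, 0.7, 5.8]
finger_gap: 0.0093
gripper_force: 51.6
```

```bash
python3 s.py
```

```text
-1.9192085223288986 [0.3427392  0.6749836  0.74617685] [-4.12362178  0.68136844  5.82195777] 0.00927442043539967 [-5.10377442e-01  4.04839625e-01  1.59717329e+00 -5.77359984e-04
  1.14040932e+00  1.40907236e+00]
```

The torque about z jumped to 0.75 N m, well above the knob's 0.12, at the expected angle, so the knob is at its stop. I'll release, lift and back off, then check.

Request:
{"method": "arm_command", "body": {"deltas": [[[0,0,0,0],[0,0,0,0],[0,0,0,0],[0,0,0,0],[0,0,0,0],[0,0,0,0],[0,0,0.005,0],[0,0,0.02,0],[0,0,0.03,0],[0,0,0.03,0]]], "claw": 0.6}}

```text
time_s: 11.03
tcp_pos: [0.5841, -0.1923, 0.189]
ee_rot: [-3.093, 0.547, 0.004]
contact_force: [-0.4, 0.0, 0.0]
finger_gap: 0.0512
gripper_force: 0.0
```

Request:
{"method": "arm_command", "body": {"deltas": [[[0,0,0.03,0],[0,0,0.03,0],[-0.02,0,0.01,0],[-0.03,0,0,0],[-0.03,0,0,0],[-0.03,0,0,0],[-0.03,0,0,0],[-0.02,0,0,0],[0,0,0,0],[0,0,0,0]]]}}

```text
time_s: 11.87
tcp_pos: [0.4245, -0.1929, 0.2596]
ee_rot: [3.092, -0.549, 0.003]
contact_force: [-0.9, 0.9, -0.5]
finger_gap: 0.0511
gripper_force: 0.0
```

Run:
```python
from h import *
a=camera('top')['color'][100:260,320:490]; b=camera('scene')['color'][90:310,150:460]
a=cv2.resize(a,(425,400),interpolation=2); b=cv2.resize(b,(375,266),interpolation=2)
o=np.zeros((400,800,3),np.uint8); o[:,:425]=a; o[:266,425:]=b
cv2.imwrite('pics/end.png',o[:,:,::-1]); print(state()['contact_force'])
```

```text
[-0.00669854  0.75335107  0.49371117]
```

View pics/end.png

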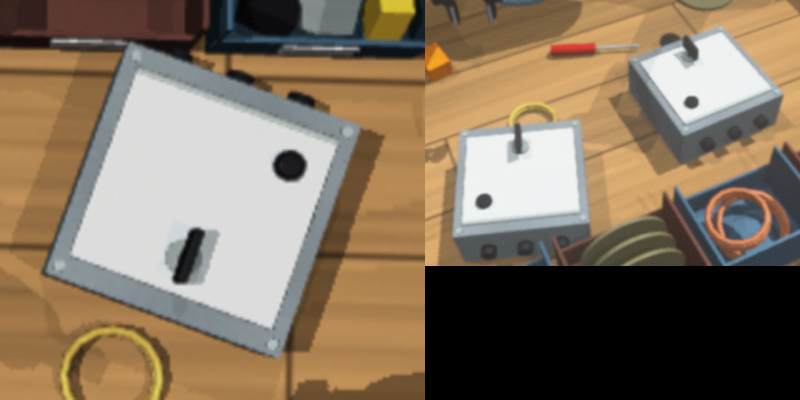

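The picture shows the hatch flush and the wing, from (197,232) to (180,280), parallel to the box's x edges. The other box is untouched and the robot is clear.

```bash
python3 -c "
from station import close_job
print(close_job())"
```

```text
the job is handed in; nothing more can be done
None
```

The hatch is pressed fully shut and its wing knob turned clockwise to the stop and released; the other box was not touched, and the job was handed in at about 12 s with the robot clear.

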